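# Bring up the diode laser from its bench controllers

### The job

Start the diode laser with light presses of a fingertip: first press the reset button on the interlock station (the round one at the other end from the emergency stop) and let it come out again, then switch on the cooler controller (the one with the fan grille) by pressing the raised end of its rocker, then switch on the laser driver (the one with the dial) in the same way. Leave the emergency stop alone and the shutter controller (the one with four metal sockets) off. Touch only, pick nothing up, and do not shift the units or anything else on the bench.

Things in the scene. Friction and masses are not known exactly. Their poses are not given: they have to be found in the camera images.
- reset_button_top (a point): centre of the top of the interlock station's reset button: round, black, 28 mm across, standing 12 mm out of a round aluminium collar, 50 mm from the middle of the station towards its -x end; top 77 mm above the table, 6 mm of travel straight down
- reset_button (a joint): travel of the reset button, m: 0 = out, 0.006 = fully in. It springs back when let go: 1.5 N starts it, 5 N holds it fully in; beyond about 7 N the whole button gives up to 4 mm more on a stiff over-travel spring, and over 25 N is too hard
- station: the interlock station: a loose grey plastic box on a black base, 156 x 74 x 59 mm (x, y, z), 0.7 kg. In a row along its top, from -x to +x: round black reset button, key lock with its key in the middle (to 87 mm high), mushroom emergency stop. Origin: centre of the underside; z up
- estop (a joint): travel of the emergency stop, m: 0 = out (must stay so), 0.006 = struck. It is the big mushroom head, 40 mm across, 52 mm from the middle of the station towards +x, top 95 mm above the table
- cooler: a loose grey desk-top controller with a black top panel, 124 x 72 x 50 mm (x, y, z), about 0.55 kg, standing on four rubber feet. It is the one with the round fan grille (54 mm across) in its top. Its on-off rocker lies across the panel at the -x end, its pivot 35 mm from the middle towards -x. Origin: centre of the underside; z up, x along the long side, away from the rocker
- cooler_press (a point): point on the cooler controller's rocker: on the top face of its raised (outer) half, 12 mm from the pivot; it moves with the rocker, from about 62 mm (off) to 58 mm (on) above the table. The rocker is 36 mm along the controller's x and 24 mm wide, a shallow V of two facets; this half's outer edge starts 65 mm above the table, and when it is fully down the half lies level, some 5 mm above its black frame
- cooler_rocker (a joint): on-off rocker of the cooler controller, rad: 0 = off (the end nearest the controller's own -x edge stands raised), 0.40 = on (that end is down, the other raised). It stays where it is left and counts as on beyond 0.30, so press it fully home; 2 to 3 N on the raised end works it; beyond about 7 N the whole rocker gives up to 4 mm more on a stiff over-travel spring and comes back, and over 25 N is too hard
- driver: a loose grey desk-top controller with a black top panel, 124 x 72 x 50 mm (x, y, z), about 0.55 kg, standing on four rubber feet. It is the one with the round knurled dial (32 mm across, 18 mm high) and a narrow display window. Its on-off rocker lies across the panel at the -x end, its pivot 35 mm from the middle towards -x. Origin: centre of the underside; z up, x along the long side, away from the rocker
- driver_press (a point): point on the laser driver controller's rocker: on the top face of its raised (outer) half, 12 mm from the pivot; it moves with the rocker, from about 62 mm (off) to 58 mm (on) above the table. The rocker is 36 mm along the controller's x and 24 mm wide, a shallow V of two facets; this half's outer edge starts 65 mm above the table, and when it is fully down the half lies level, some 5 mm above its black frame
- driver_rocker (a joint): on-off rocker of the laser driver controller, rad: 0 = off (the end nearest the controller's own -x edge stands raised), 0.40 = on (that end is down, the other raised). It stays where it is left and counts as on beyond 0.30, so press it fully home; 2 to 3 N on the raised end works it; beyond about 7 N the whole rocker gives up to 4 mm more on a stiff over-travel spring and comes back, and over 25 N is too hard
- shutter: a loose grey desk-top controller with a black top panel, 124 x 72 x 50 mm (x, y, z), about 0.55 kg, standing on four rubber feet. It is the one with four small round metal sockets (2 x 2, 11 mm across, 12 mm high). Its on-off rocker lies across the panel at the -x end, its pivot 35 mm from the middle towards -x. Origin: centre of the underside; z up, x along the long side, away from the rocker
- shutter_rocker (a joint): on-off rocker of the shutter controller, rad: 0 = off (the end nearest the controller's own -x edge stands raised), 0.40 = on (that end is down, the other raised). It stays where it is left and counts as on beyond 0.30, so press it fully home; 2 to 3 N on the raised end works it; beyond about 7 N the whole rocker gives up to 4 mm more on a stiff over-travel spring and comes back, and over 25 N is too hard
- post: bystander: steel post in a black holder on a 50 mm square foot, 98 mm tall; origin under its centre
- mirror: bystander: square black mirror mount (46 mm) on a steel pedestal, 92 mm tall; origin under its centre
- stage: bystander: flat black translation stage, 65 x 65 x 24 mm, with a micrometer on one side; origin under its centre
- hexdriver: bystander: a screwdriver lying down, some 180 mm long; origin under its middle
- screwtray: bystander: small clear plastic tray, 70 x 100 x 28 mm; origin under its centre
- carton: bystander: small cardboard box, 70 x 95 x 55 mm; origin under its centre
- sensor: bystander: round black power sensor (60 mm) upright on a short post, 96 mm tall; origin under its centre
- cleaner: bystander: white plastic bottle, 48 mm across, 110 mm tall; origin under its centre

How it is judged:
By the outcome, as a careful person would: the job done as asked, in the order asked, and still so for the second after the job is handed in, with the robot touching nothing.
It also fails if it takes over 48 s, if anything falls off the work surface, if the arm or the gripper's body presses on something with over 40 N, if the wrist force passes 120 N, or if a joint passes its speed limit or range.

### The arm

A 6-joint arm with a two-finger parallel gripper is mounted at the origin on the work surface. World frame = base frame: x ahead of the robot, y to its left, z up, the work surface at z = 0. Lengths are in m, angles in rad, forces in N, time in s.
With the tool pointing down it reaches from about 0.3 to 0.875 m from the base axis. Payload 6.4 kg.
Tool frame: the origin (TCP) lies at the very end of the fingers, on their centre line; the grasp point (between the pads) lies 19 mm behind it; z points along the fingers, x is the direction in which the jaws open and shut, and the axes are right-handed (so a half turn about z gives the same grasp; the last joint's range is limited). The gripper opens to 85 mm and grips with 20 to 120 N. Pads are 22 mm wide; open, the fingers measure 114 mm over their backs; the gripper's body (76 mm by 85 mm) begins 54 mm behind the grasp point. The pads swing forward as they close: fully open they stand 13 mm farther back than shut.
Start: joints at [-1.394, 0.181, 1.607, -0, 1.354, -0.206], TCP at [0.215, -0.533, 0.208] pointing down, gripper open.
Joint ranges: [-2.99, 2.99], [-0.89, 2.07], [0.3, 2.58], [-1.14, 4.28], [0, 2.63], [-3.12, 3.12]. Speed limits (rad/s): [2.57, 2.57, 3.01, 3.14, 3.14, 3.14].

### API

Orientations are given as a 3x3 rotation matrix whose columns are the frame's x, y, z axes.
In Python, from workcell import env gives the robot as it stands. The module is installed in compiled form; this text tells all that it offers.
- The arm moves only by the shell command python3 -m pendant 'ROWS' [FORCE]. ROWS is JSON, a list of rows, each a list of 3 entries, a list of its own where there are three numbers: the shift along the tool's x, y, z in m, then the turn, a rotation vector about the tool's x, y, z in rad, then the finger opening in m, from 0 to 0.0854. A call has 1 to 12 rows; each row is the pose to reach, as a shift and turn from the pose measured when the call began, along the tool's axes at that moment; what a row does not reach only later rows make up. A row lasts 1/8 s, in which the tool goes at most 62.5 mm and 10.7 degrees, less where a joint would pass 70% of its speed; a pose out of reach is approached as far as the arm can. A call with a gripper value outside its range is refused whole. The fingers move at their own pace and stop on an object; FORCE is the grip in N (left out, the last holds). Time passes only in rows, so rows that repeat a pose let the fingers close. It gives the time, the measured TCP pose, the force and the opening at its end, in the units of the state.
- env.read_state(): the state, without advancing time (a new reading comes with each control period).
- env.get_image(name): name is "side" or "top"; returns a dict with "pixels" (480x640x3 uint8, red, green, blue), "range_z" (480x640 float32, m along the optical axis (not along the pixel's ray), 0 where there is no reading), "camera_matrix" (3x3 intrinsics, pixels), "R" (3x3) and "t" (3): a world point X has camera coordinates R X + t. Camera axes: x right, y down, z forward; pixel columns grow to the right and rows downward; lengths in m; the calibration is good to about 2 mm. A picture is of the moment at which its call begins.
- env.sign_off(): hands the job in, once; it reports no verdict.
Trained networks look in the newest picture that a camera, given by its name, has taken for a name from the list of things; names that differ only in an ending like _2 or _b are one class to them, and where a whole thing is asked for, a point or a joint stands for the part that bears it (a point fixed in the world has none). Each returns a list of dicts, best first, with "score" (0 to 1); they miss things now and then, are a little off and sometimes report something else, mostly with a low value. They report only what shows in the picture. A call takes as long as a camera call.
- env.find_in(camera, query): "box" ([left, top, width, height] in pixels, round what is visible of it).
- env.place_of(camera, query): "centre" ([column, row] in pixels: a listed point, or the origin of a listed thing).
The state is a dict: "time": time; "joints": joint angles; "qvel": joint speeds; "tau": joint torques, N m; "tool_pos": TCP position; "tool_rot": TCP orientation; "contact_force": force on the tool from outside, world axes, zero at the start; "ft_torque": the same for the moment, N m; "finger_gap": finger opening in m.
Only numpy, scipy, OpenCV 4.12 (cv2) and the standard library are available. Lean on these libraries where they do the work, as an engineer would, in place of code of your own. Each camera call takes 0.05 s, during which the arm holds its last target.

## Working session

There is one attempt and no reset: what is moved stays moved. The work goes in short steps, Python scripts to look and compute and a shell command to move; the robot and the scene stay as the last step left them, time stands still between calls to the robot, and variables do not carry over. Pictures are saved under pics/ and viewed, and the job is handed in when it is done.

```bash
mkdir -p pics
python3 - <<'E'
from workcell import env
import cv2,numpy as np,pickle
s=env.read_state(); print(s['time'],s['tool_pos'],s['tool_rot'],s['contact_force'],s['finger_gap'])
d={}
for c in ['top','side']:
    im=env.get_image(c); d[c]=im
    cv2.imwrite(f'pics/{c}0.png',im['pixels'][:,:,::-1])
    for q in ['reset_button_top','cooler_press','driver_press','cooler','driver','shutter','station']:
        r=env.place_of(c,q)[:2]; print(c,q,[(np.round(x['centre'],1).tolist(),round(x['score'],2)) for x in r])
pickle.dump(d,open('d0.pkl','wb'))
E
```

```text
0.0 [ 0.21468129 -0.53278516  0.2069779 ] [[ 3.73514399e-01 -9.27624333e-01 -2.99675539e-04]
 [-9.27622753e-01 -3.73514329e-01  1.75319337e-03]
 [-1.73823794e-03 -3.76857119e-04 -9.99998418e-01]] [ 0.04581666  0.36614672 -0.60020109] 0.08535853273529727
top reset_button_top [([207.3, 290.2], 0.52)]
top cooler_press [([303.2, 240.4], 0.47)]
top driver_press [([366.9, 284.7], 0.51)]
top cooler [([297.9, 222.9], 0.67), ([219.1, 274.1], 0.36)]
top driver [([367.4, 264.4], 0.82)]
top shutter [([448.0, 228.8], 0.86)]
top station [([221.2, 270.9], 0.95)]
side reset_button_top [([264.1, 383.1], 0.66), ([318.9, 343.0], 0.3)]
side cooler_press [([293.9, 273.8], 0.58)]
side driver_press [([376.6, 255.3], 0.43)]
side cooler [([276.0, 288.0], 0.74)]
side driver [([359.2, 265.6], 0.83)]
side shutter [([371.3, 210.4], 0.71), ([257.1, 246.9], 0.5)]
side station [([255.7, 386.0], 0.71)]
```

View pics/top0.png

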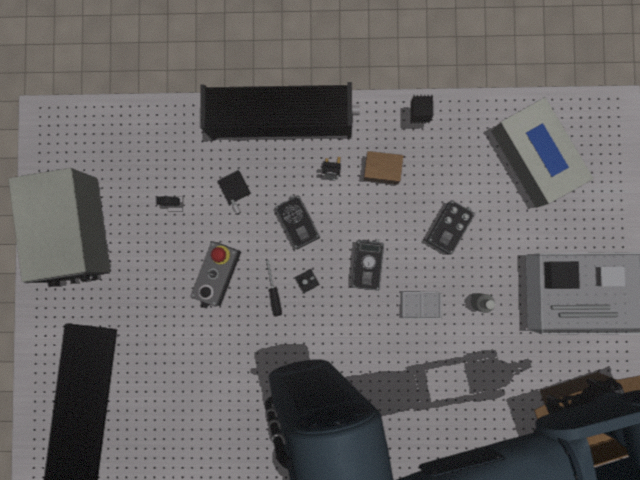

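View pics/side0.png

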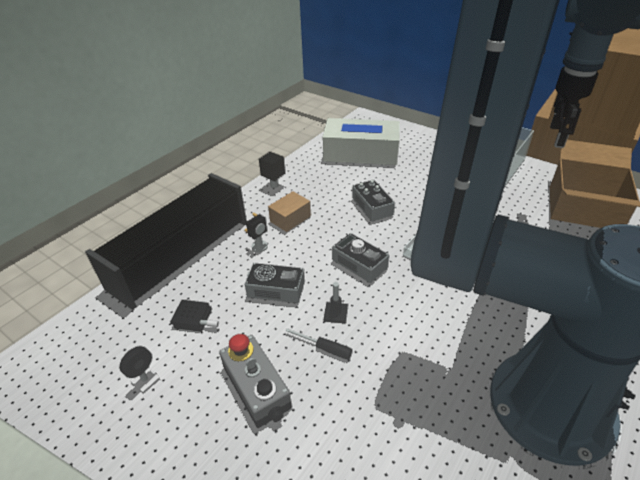

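The top view shows the station at about (215,272), cooler (297,222), driver (367,265) and shutter (448,228). The arm is in the lower part. The side view shows all four units clearly. Next I'll measure.

```bash
cat > h.py <<'E'
import numpy as np,cv2
def back(im,u,v,z=None,h=None):
    K,R,t=[np.array(im[k],float) for k in('camera_matrix','R','t')]
    r=np.linalg.inv(K)@np.array([u,v,1.]); C=-R.T@t; d=R.T@r
    if h is not None: return C+d*(h-C[2])/d[2]
    return C+d*z
def cloud(im):
    K,R,t=[np.array(im[k],float) for k in('camera_matrix','R','t')]
    H,W=im['range_z'].shape; u,v=np.meshgrid(np.arange(W),np.arange(H))
    P=np.stack([u,v,np.ones_like(u)],-1)@np.linalg.inv(K).T*im['range_z'][...,None]
    return (P-t)@R
def proj(im,X):
    p=np.array(im['camera_matrix'])@(np.array(im['R'])@np.array(X)+np.array(im['t'])); return p[:2]/p[2]
E
python3 - <<'E'
import pickle,numpy as np,cv2
from h import *
d=pickle.load(open('d0.pkl','rb'))
for c in d: print(c,-np.array(d[c]['R']).T@d[c]['t'],d[c]['camera_matrix'][0][0])
pts={'reset':((207.3,290.2),(264.1,383.1),.077),'cool':((303.2,240.4),(293.9,273.8),.062),'drv':((366.9,284.7),(376.6,255.3),.062)}
for k,(a,b,h) in pts.items():
    for c,p in(('top',a),('side',b)):
        im=d[c]; z=im['range_z'][int(round(p[1])),int(round(p[0]))]
        print(k,c,back(im,*p,h=h).round(4),back(im,*p,z=z).round(4))
# per unit: min-area rect of the cloud above table
for c in d:
    P=cloud(d[c])
    for k,(uv) in {'station':(.5,),}.items(): pass
im=d['top'];P=cloud(im);cl={}
print('table z',np.median(P[150:250,200:450,2]))
for k,(x0,y0,x1,y1) in {'station':(185,235,245,310),'cooler':(270,190,324,252),'driver':(345,233,390,294),'shutter':(418,195,478,258)}.items():
    Q=P[y0:y1,x0:x1].reshape(-1,3); Q=Q[(Q[:,2]>.035)&(Q[:,2]<.12)]
    r=cv2.minAreaRect((Q[:,:2]*1000).astype(np.float32)); print(k,len(Q),r)
for n,c,(x0,y0,x1,y1) in [('a','top',(180,180,480,310)),('b','side',(210,320,310,430)),('c','side',(240,220,400,310))]:
    cr=d[c]['pixels'][y0:y1,x0:x1,::-1]; s=min(800/(x1-x0),600/(y1-y0)); cv2.imwrite(f'pics/z{n}.png',cv2.resize(cr,None,fx=s,fy=s,interpolation=cv2.INTER_CUBIC))
E
```

```text
top [ 0.47999926 -0.03941259  1.40906613] 524.4780342562757
side [0.07262567 0.59209582 0.80599157] 459.734761410102
reset top [0.4328 0.3015 0.077 ] [0.433  0.3    0.0828]
reset side [0.432  0.3051 0.077 ] [0.4304 0.3063 0.0802]
cool top [0.5584 0.0573 0.062 ] [0.5589 0.0579 0.0535]
cool side [0.5688 0.0517 0.062 ] [0.5662 0.0545 0.0659]
drv top [ 0.4433 -0.1053  0.062 ] [ 0.4432 -0.1053  0.0606]
drv side [ 0.447  -0.1068  0.062 ] [ 0.4455 -0.1041  0.0649]
table z 0.00038461912888834243
station 1813 ((467.9339294433594, 294.2189025878906), (76.45040893554688, 171.8634033203125), 69.1367416381836)
cooler 1313 ((610.0117797851562, 76.19822692871094), (126.74687194824219, 71.42677307128906), 26.273508071899414)
driver 1336 ((494.4320068359375, -107.735595703125), (72.43476867675781, 123.86068725585938), 83.3311538696289)
shutter 1364 ((590.98486328125, -324.7633056640625), (73.1020736694336, 124.36459350585938), 59.291324615478516)
```

View pics/za.png

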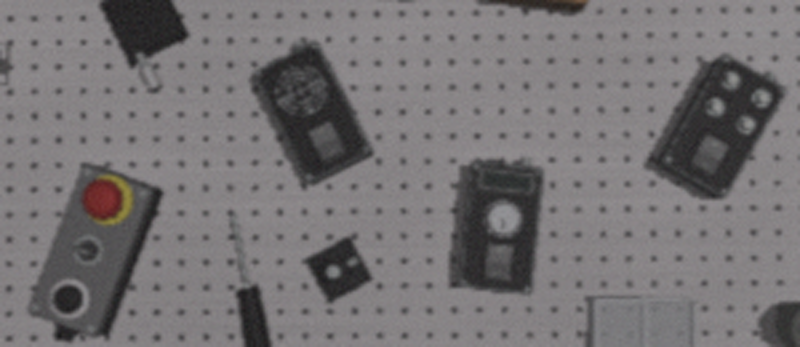

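View pics/zb.png

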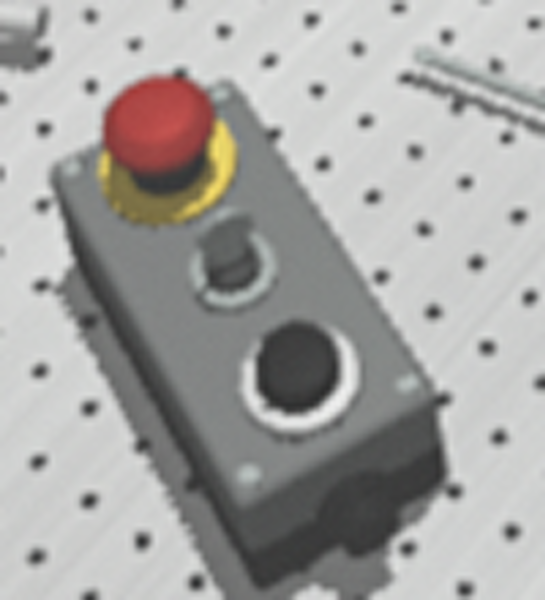

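View pics/zc.png

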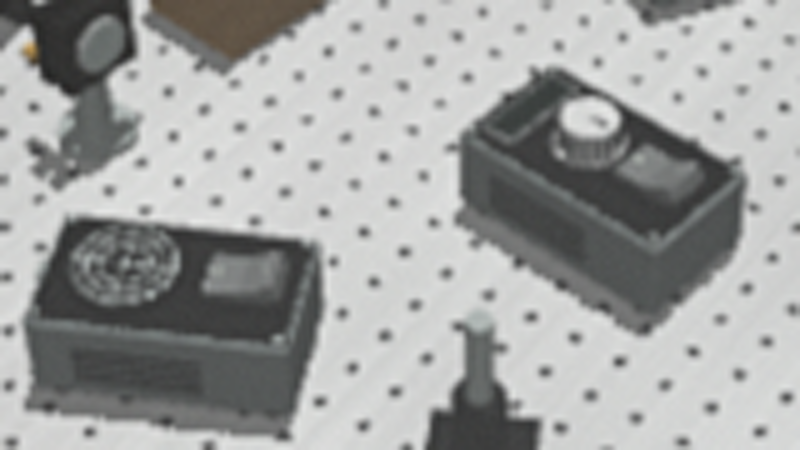

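```bash
cat > ov.py <<'E'
import pickle,numpy as np,cv2
from h import *
d=pickle.load(open('d0.pkl','rb'))
print(back(d['top'],205.9,291.7,h=.077),back(d['side'],264.5,386.5,h=.077))
B=np.array([.4305,.3035]); 
def rk(c,th):
    th=np.radians(th); ex=np.array([np.cos(th),np.sin(th)]); ey=np.array([-ex[1],ex[0]]); c=np.array(c)
    out=[[np.r_[c+ex*a+ey*b,z] for a,b,z in L] for L in ([(-.062,-.036,.05),(-.062,.036,.05),(.062,.036,.05),(.062,-.036,.05)],[(-.053,-.012,.065),(-.053,.012,.065),(-.035,.012,.0575),(-.035,-.012,.0575)])]
    print('press',c-ex*.047, c-ex*.049); return out
polys=[[np.r_[B+.014*np.array([np.cos(a),np.sin(a)]),.077] for a in np.linspace(0,6.28,24)]]
polys+=rk((.610,.0755),26.3)+rk((.4944,-.1077),-6.7)
for n,c,(x0,y0,x1,y1) in [('a','top',(190,190,400,310)),('b','side',(225,340,305,400)),('c','side',(240,220,400,310))]:
    cr=d[c]['pixels'][y0:y1,x0:x1,::-1]; s=min(800/(x1-x0),600/(y1-y0)); o=cv2.resize(cr,None,fx=s,fy=s,interpolation=cv2.INTER_CUBIC)
    for p in polys:
        q=np.array([(proj(d[c],X)+.5-[x0,y0])*s for X in p]).astype(int); cv2.polylines(o,[q],True,(0,255,0),1)
    cv2.imwrite(f'pics/o{n}.png',o)
E
python3 ov.py
```

```text
[0.42901736 0.30508322 0.077     ] [0.42693389 0.30972773 0.077     ]
press [0.56786514 0.05467565] [0.56607216 0.05378951]
press [ 0.44772098 -0.10221648] [ 0.44573464 -0.10198313]
```

View pics/oa.png

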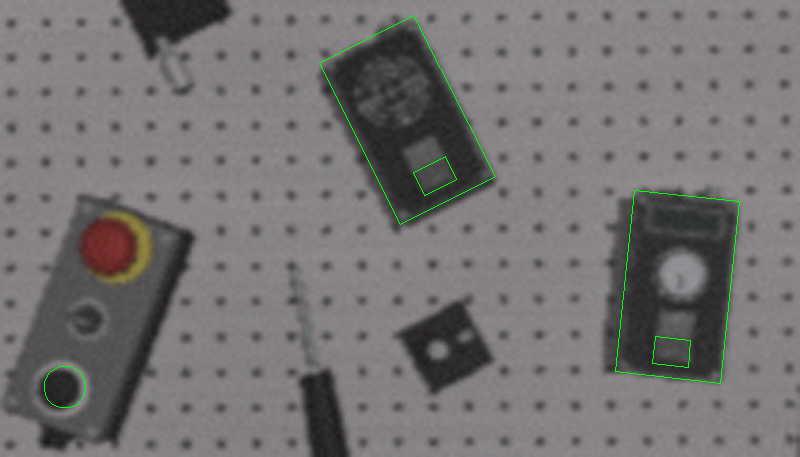

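View pics/ob.png

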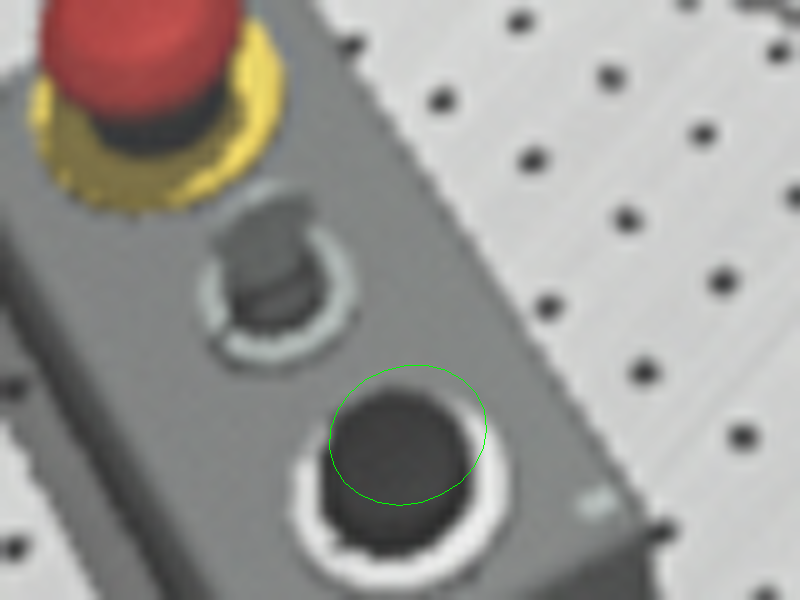

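View pics/oc.png

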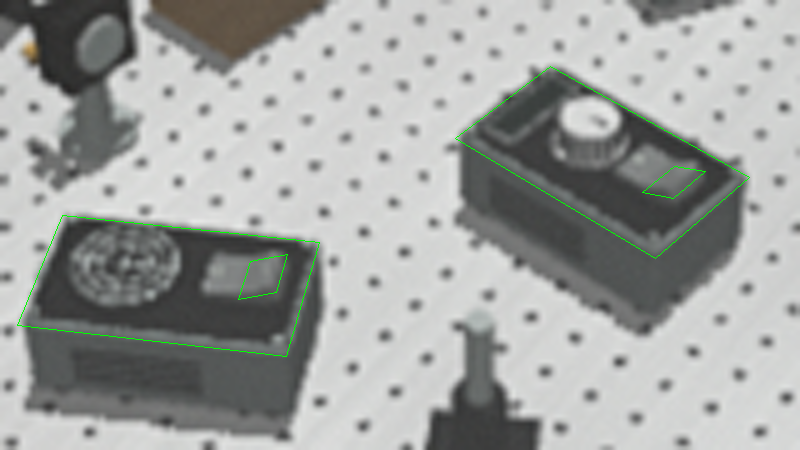

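The overlays agree to about 2 mm in both views. Targets are reset (0.4293,0.3055), cooler press (0.567,0.0545) and driver press (0.447,-0.1025).

```bash
cat > to.py <<'E'
import sys,numpy as np
from workcell import env
from scipy.spatial.transform import Rotation as Ro
s=env.read_state();R=np.array(s['tool_rot']);p=np.array(s['tool_pos'])
print('t',s['time'],'p',p.round(4),'F',np.round(s['contact_force'],2),'gap',round(s['finger_gap'],4),'yhead',np.degrees(np.arctan2(R[1,1],R[0,1])).round(1),'q6',round(s['joints'][5],2))
if len(sys.argv)>3:
    X=np.array(list(map(float,sys.argv[1:4])));print('shift',(R.T@(X-p)).round(4))
    # level tool: y axis along heading
    if len(sys.argv)>4:
        a=np.radians(float(sys.argv[4]));y=np.array([np.cos(a),np.sin(a),0]);z=np.array([0,0,-1.]);D=np.stack([np.cross(y,z),y,z],1)
        print('rotvec',Ro.from_matrix(R.T@D).as_rotvec().round(4))
E
python3 to.py 0.4 -0.15 0.2; python3 to.py 0.4293 0.3055 0.2 201.9
```

```text
t 0.8 p [ 0.2148 -0.5334  0.2079] F [ 0.27 -0.62  0.85] gap 0.0854 yhead -158.1 q6 -0.21
shift [-0.2865 -0.315   0.0079]
t 0.8 p [ 0.2148 -0.5334  0.2079] F [ 0.27 -0.62  0.85] gap 0.0854 yhead -158.1 q6 -0.21
shift [-0.6981 -0.5123  0.0079]
rotvec [ 0.     -0.      0.0006]
```

```bash
python3 -m pendant '[[[-0.2865,-0.315,0],[0,0,0],0],[[-0.2865,-0.315,0],[0,0,0],0],[[-0.2865,-0.315,0],[0,0,0],0],[[-0.2865,-0.315,0],[0,0,0],0],[[-0.2865,-0.315,0],[0,0,0],0],[[-0.2865,-0.315,0],[0,0,0],0],[[-0.2865,-0.315,0],[0,0,0],0],[[-0.698,-0.512,0],[0,0,0],0],[[-0.698,-0.512,0],[0,0,0],0],[[-0.698,-0.512,0],[0,0,0],0],[[-0.698,-0.512,0],[0,0,0],0],[[-0.698,-0.512,0],[0,0,0],0]]' 20; python3 to.py .4293 .3055 .14 201.9
```

```text
time: 2.3
tool_pos: [0.4199, 0.164, 0.2084]
tool_rot: [[0.374, -0.928, 0.002], [-0.928, -0.374, -0.0], [0.001, -0.002, -1.0]]
contact_force: [1.0, -0.2, 0.2]
finger_gap: -0.0003
t 2.3 p [0.4199 0.164  0.2084] F [ 0.98 -0.21  0.19] gap -0.0003 yhead -158.1 q6 1.3
shift [-0.1278 -0.0614  0.0685]
rotvec [-0.0015 -0.0006  0.0006]
```

```bash
python3 -m pendant '[[[-0.128,-0.0615,0],[0,0,0],0],[[-0.128,-0.0615,0],[0,0,0],0],[[-0.128,-0.0615,0],[0,0,0],0],[[-0.128,-0.0615,0.06],[0,0,0],0],[[-0.128,-0.0615,0.11],[0,0,0],0],[[-0.128,-0.0615,0.118],[0,0,0],0],[[-0.128,-0.0615,0.118],[0,0,0],0]]'; python3 to.py .4293 .3055 .078 201.9
python3 - <<'E'
from workcell import env
import cv2
for c,(x0,y0,x1,y1) in {'side':(200,280,360,400),'top':(150,200,310,320)}.items():
    p=env.get_image(c)['pixels'][y0:y1,x0:x1,::-1]
    cv2.imwrite(f'pics/r1{c}.png',cv2.resize(p,None,fx=5,fy=5,interpolation=2))
E
```

```text
time: 3.18
tool_pos: [0.43, 0.3055, 0.0913]
tool_rot: [[0.373, -0.928, 0.002], [-0.928, -0.373, -0.0], [0.001, -0.002, -1.0]]
contact_force: [0.1, 0.2, 0.9]
finger_gap: -0.0
t 3.175 p [0.43   0.3055 0.0913] F [0.13 0.21 0.93] gap -0.0 yhead -158.1 q6 1.58
shift [-0.0003  0.0007  0.0133]
rotvec [-0.0019 -0.0008 -0.    ]
```

View pics/r1side.png

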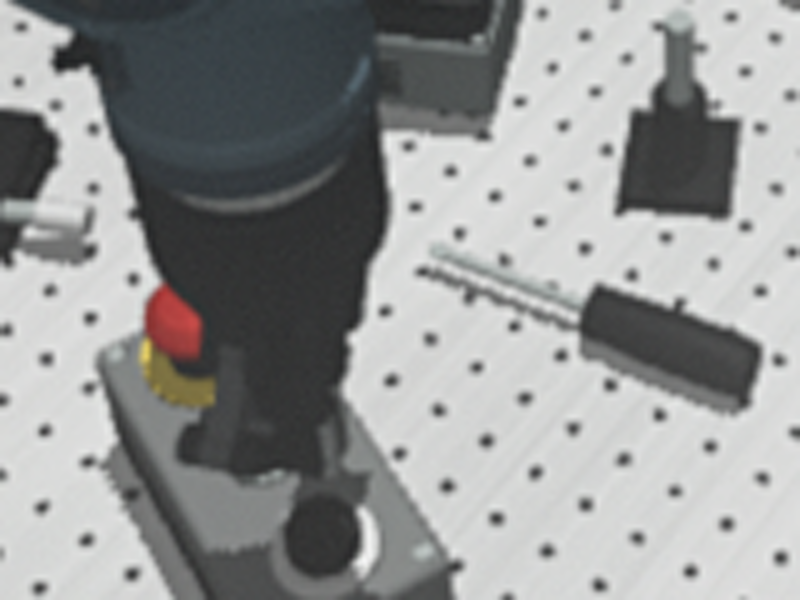

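View pics/r1top.png

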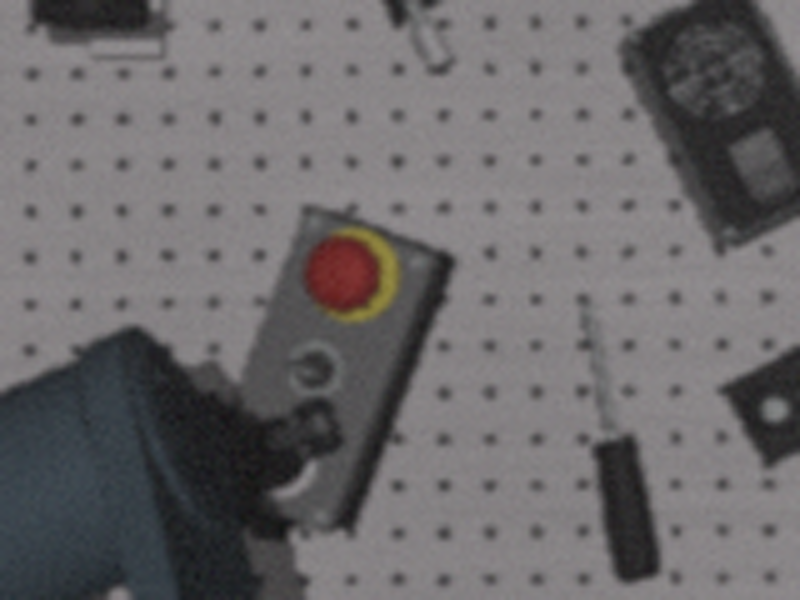

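Run:
```python
import pickle
from h import *
d=pickle.load(open('d0.pkl','rb'))
for c in d:
  for X in ((.43,.3055,.0913),(.43,.3055,.077)):print(c,proj(d[c],X))
```

```text
top [204.27652119 291.53861617]
top [205.73843245 291.31417841]
side [263.913089   379.46052502]
side [264.78533048 383.85884737]
```

```bash
python3 -m pendant '[[[0,0.0007,0.008],[0,0,0],0],[[0,0.0007,0.013],[0,0,0],0],[[0,0.0007,0.016],[0,0,0],0],[[0,0.0007,0.016],[0,0,0],0]]'; python3 to.py .4293 .3055 .071
```

```text
time: 3.78
tool_pos: [0.4304, 0.3058, 0.0766]
tool_rot: [[0.373, -0.928, 0.005], [-0.928, -0.373, 0.001], [0.001, -0.005, -1.0]]
contact_force: [0.2, 0.2, -0.4]
finger_gap: -0.0
t 3.775 p [0.4304 0.3058 0.0766] F [ 0.17  0.18 -0.42] gap -0.0 yhead -158.1 q6 1.58
shift [-0.0001  0.0012  0.0056]
```

```bash
python3 -m pendant '[[[0,0.001,0.0025],[0,0,0],0],[[0,0.001,0.004],[0,0,0],0],[[0,0.001,0.004],[0,0,0],0]]'; python3 -m pendant '[[[0,0,0.001],[0,0,0],0],[[0,0,0.002],[0,0,0],0],[[0,0,0.002],[0,0,0],0]]'
```

```text
time: 4.15
tool_pos: [0.4294, 0.3054, 0.0724]
tool_rot: [[0.373, -0.928, 0.004], [-0.928, -0.373, 0.001], [0.001, -0.005, -1.0]]
contact_force: [-0.1, -0.9, -0.3]
finger_gap: 0.0002
time: 4.53
tool_pos: [0.4293, 0.3054, 0.0703]
tool_rot: [[0.373, -0.928, 0.004], [-0.928, -0.373, 0.001], [0.001, -0.004, -1.0]]
contact_force: [-0.1, -0.0, -0.5]
finger_gap: 0.0002
```

Run:
```python
from workcell import env
import cv2,numpy as np
c='side';x0,y0,x1,y1=220,340,320,415
im=env.get_image(c);p=im['pixels'][y0:y1,x0:x1,::-1].astype(float)
p=np.clip(255*(p/255)**.5,0,255).astype(np.uint8)
cv2.imwrite('pics/r2side.png',cv2.resize(p,None,fx=8,fy=8,interpolation=2))
print(env.read_state()['contact_force'])
```

```text
[-0.41405612  0.56034023  0.53392853]
```

View pics/r2side.png

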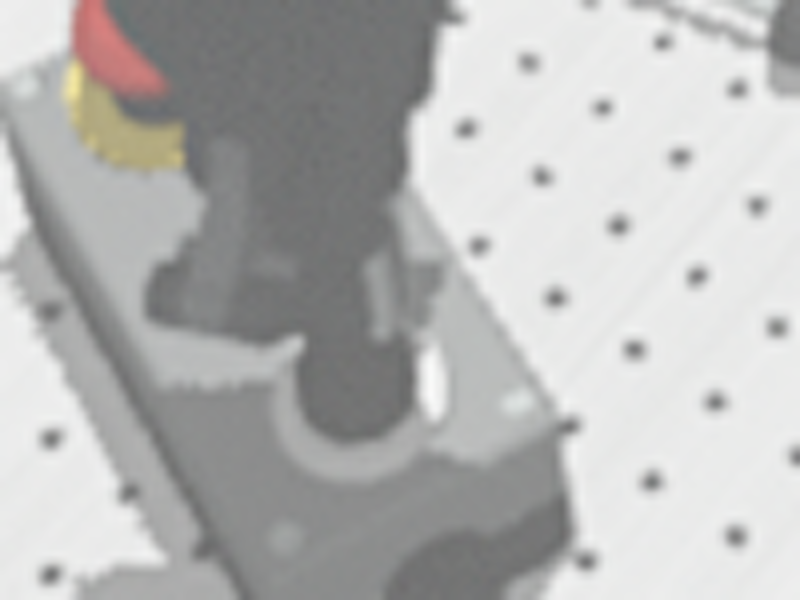

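Run:
```python
from workcell import env
from h import *
np.set_printoptions(linewidth=200)
im=env.get_image('side');P=cloud(im)
for v in range(364,398,2):
    print(v,[tuple((P[v,u]*1000).round().astype(int).tolist()) for u in range(252,276,3)])
print(env.read_state()['contact_force'])
```

```text
364 [(408, 340, 201), (406, 336, 197), (411, 326, 181), (417, 316, 163), (411, 315, 168), (408, 311, 166), (459, 261, 58), (482, 233, 4)]
366 [(410, 339, 192), (430, 318, 149), (426, 316, 149), (423, 312, 147), (413, 314, 159), (416, 305, 145), (422, 293, 125), (451, 262, 60)]
368 [(409, 341, 191), (426, 322, 151), (423, 318, 149), (419, 316, 150), (413, 314, 153), (414, 307, 144), (420, 296, 123), (447, 266, 62)]
370 [(409, 342, 186), (423, 325, 152), (419, 323, 153), (416, 319, 151), (415, 314, 145), (415, 307, 136), (420, 296, 118), (444, 269, 62)]
372 [(407, 344, 184), (404, 340, 183), (416, 326, 153), (410, 324, 157), (419, 311, 132), (417, 306, 127), (420, 298, 114), (442, 271, 60)]
374 [(404, 347, 187), (402, 343, 182), (403, 337, 174), (408, 327, 156), (411, 318, 142), (419, 306, 119), (419, 299, 110), (439, 275, 62)]
376 [(400, 351, 190), (399, 346, 185), (402, 338, 171), (405, 330, 157), (407, 322, 145), (419, 306, 114), (420, 299, 103), (436, 278, 61)]
378 [(397, 354, 191), (396, 349, 185), (402, 339, 166), (405, 331, 153), (419, 313, 117), (419, 307, 109), (418, 302, 103)
[... 560 characters left out ...]
8 [(451, 319, 62), (442, 319, 70), (434, 319, 79), (428, 317, 80), (424, 314, 81), (419, 311, 82), (416, 307, 79), (417, 300, 68)]
390 [(448, 322, 62), (441, 321, 68), (432, 321, 77), (425, 320, 82), (423, 316, 78), (417, 313, 80), (416, 308, 73), (413, 303, 70)]
392 [(446, 325, 61), (438, 324, 67), (434, 320, 66), (425, 321, 77), (421, 318, 76), (417, 314, 75), (415, 310, 70), (411, 306, 70)]
394 [(444, 327, 59), (436, 326, 66), (432, 323, 66), (426, 321, 68), (420, 319, 72), (418, 315, 68), (413, 312, 69), (411, 308, 65)]
396 [(440, 331, 62), (435, 328, 63), (429, 326, 66), (424, 324, 68), (420, 320, 66), (414, 319, 70), (411, 314, 67), (410, 309, 61)]
[-0.18266134 -0.05660079  0.2060804 ]
```

Run:
```python
from workcell import env
from h import *
import pickle
im=env.get_image('side');tp=env.get_image('top');P=cloud(im);pickle.dump({'side':im,'top':tp},open('d1.pkl','wb'))
s=env.read_state();p=np.array(s['tool_pos']);R=np.array(s['tool_rot'])
# points in tool frame near tool axis
for nm,i in(('side',im),('top',tp)):
    Q=(cloud(i)-p)@R
    m=(abs(Q[...,0])<.07)&(abs(Q[...,1])<.06)&(Q[...,2]<.03)&(Q[...,2]>-.2)
    q=Q[m]
    for a in np.arange(-.2,.03,.01):
        k=q[(q[:,2]>=a)&(q[:,2]<a+.01)]
        if len(k)>2: print(nm,round(a*1000),len(k),'x',(np.percentile(k[:,0],[2,98])*1000).round(),'y',(np.percentile(k[:,1],[2,98])*1000).round())
x0,y0,x1,y1=200,280,320,400
o=im['pixels'][y0:y1,x0:x1,::-1].astype(float);o=(255*(o/255)**.45).astype(np.uint8);o=cv2.resize(o,None,fx=5,fy=5,interpolation=2)
for h in (0,-.019,-.073):
  u,v=proj(im,p+R@[0,0,h]);cv2.circle(o,(int((u-x0+.5)*5),int((v-y0+.5)*5)),3,(0,0,255),-1)
z=im['range_z'][y0:y1,x0:x1];z=np.clip((z-.45)/.35*255,0,255).astype(np.uint8)
cv2.imwrite('pics/r3.png',o);cv2.imwrite('pics/r3z.png',cv2.resize(cv2.applyColorMap(z,2),None,fx=5,fy=5,interpolation=0))
```

```text
side -200 368 x [-36.   6.] y [-23.  38.]
side -190 202 x [-37.   7.] y [-23.  38.]
side -180 197 x [-37.   8.] y [-23.  38.]
side -170 197 x [-36.   5.] y [-24.  38.]
side -160 99 x [-37.  -1.] y [-18.  38.]
side -150 58 x [-39. -29.] y [-8. 12.]
side -140 116 x [-41. -13.] y [-8. 20.]
side -130 147 x [-56.  -8.] y [-5. 20.]
side -120 184 x [-60. -15.] y [-11.  17.]
side -110 67 x [-57.  14.] y [ 9. 18.]
side -100 71 x [-47.  18.] y [ 7. 18.]
side -90 71 x [-37.  36.] y [-6. 14.]
side -80 86 x [-28.  32.] y [-8. 14.]
side -70 14 x [-12.  14.] y [ 8. 14.]
side -60 25 x [-10.   7.] y [ 7. 12.]
side -50 26 x [-12.   5.] y [ 5. 12.]
side -40 30 x [-12.   7.] y [ 0. 12.]
side -30 3 x [-6. -4.] y [ 8. 10.]
side -20 24 x [-13.   5.] y [-11.  10.]
side -10 149 x [-16.   5.] y [-12.  13.]
side 0 765 x [-39.  39.] y [-57.  35.]
side 10 383 x [-45.  47.] y [-56.  41.]
side 20 177 x [-46.   3.] y [-47.  42.]
top -200 23 x [30. 38.] y [-17.  22.]
top -190 30 x [29. 37.] y [-19.  24.]
top -180 32 x [25. 37.] y [-22.  28.]
top -170 31 x [20. 37.] y [-26.  32.]
top -160 21 x [21. 38.] y [-26.  31.]
top -150 15 x [34. 39.] y [-8. 11.]
top -140 21 x [35. 42.] y [-10.  11.]
top -130 29 x [38. 57.] y [-4.  8.]
top -120 61 x [43. 61.] y [-11.  12.]
top -110 15 x [40. 58.] y [-10.  13.]
top -100 8 x [34. 37.] y [-9. 12.]
top -90 6 x [23. 32.] y [ 6. 12.]
top -80 5 x [15. 28.] y [ 7. 13.]
top -30 6 x [ 7. 66.] y [-56.   4.]
top -20 14 x [23. 69.] y [-59. -31.]
top -10 11 x [-3. 37.] y [-45.  11.]
top 0 234 x [-12.  67.] y [-58.  31.]
top 10 470 x [-11.  67.] y [-58.  37.]
top 20 31 x [-30.  65.] y [-37.  40.]
```

View pics/r3.png

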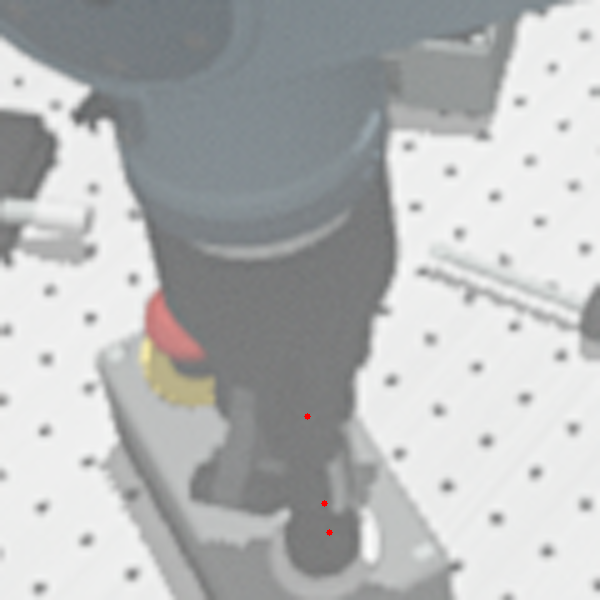

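View pics/r3z.png

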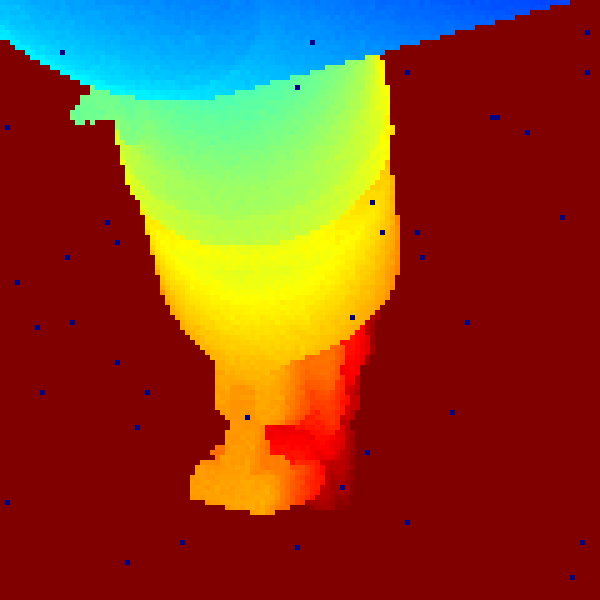

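Run:
```python
from h import *
import pickle
d=pickle.load(open('d0.pkl','rb'))
im=d['side'];p=np.array([0.21468,-0.53278,0.20698]);R=np.array([[.3735,-.9276,0],[-.9276,-.3735,0],[0,0,-1.]])
x0,y0,x1,y1=520,40,640,200
Q=((cloud(im)-p)@R)[y0:y1,x0:x1]
m=(abs(Q[...,0])<.07)&(abs(Q[...,1])<.06)&(Q[...,2]<.05)&(Q[...,2]>-.2)
q=Q[m]
for a in np.arange(-.2,.05,.01):
    k=q[(q[:,2]>=a)&(q[:,2]<a+.01)]
    if len(k)>2: print(round(a*1000),len(k),'x',(np.percentile(k[:,0],[2,98])*1000).round(),'y',(np.percentile(k[:,1],[2,98])*1000).round())
o=im['pixels'][y0:y1,x0:x1,::-1].astype(float);o=(255*(o/255)**.6).astype(np.uint8);o=cv2.resize(o,None,fx=3.7,fy=3.7,interpolation=2)
for h in (0,-.019,-.073):
  u,v=proj(im,p+R@[0,0,h]);cv2.circle(o,(int((u-x0+.5)*3.7),int((v-y0+.5)*3.7)),3,(0,0,255),-1)
cv2.imwrite('pics/g0.png',o)
```

```text
-200 193 x [-38.   2.] y [-36.  34.]
-190 174 x [-38.  -2.] y [-36.  33.]
-180 168 x [-37.   0.] y [-36.  32.]
-170 164 x [-38.  -0.] y [-36.  32.]
-160 95 x [-38.  -5.] y [-35.  27.]
-150 122 x [-68.  -9.] y [-11.  13.]
-140 143 x [-69.  18.] y [-19.  19.]
-130 117 x [-69.  49.] y [-19.  16.]
-120 92 x [-70.  66.] y [-17.  12.]
-110 73 x [-70.  65.] y [-16.   9.]
-100 68 x [-70.  63.] y [-14.  11.]
-90 35 x [-68.  59.] y [-13.   8.]
-80 61 x [-57.  50.] y [-10.  11.]
-70 71 x [-57.  49.] y [-10.   9.]
-60 79 x [-55.  50.] y [-10.  11.]
-50 58 x [-53.  49.] y [-10.  11.]
-40 3 x [-46.  44.] y [-6.  4.]
```

View pics/g0.png

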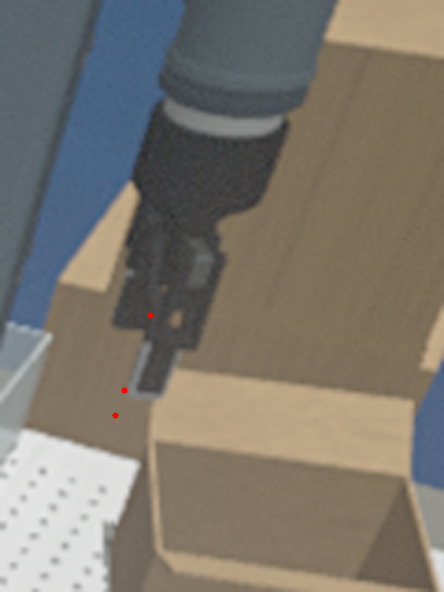

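The pictures and depth show the real fingertip about 27 mm above the reported TCP. The start picture shows the same offset, and there's no contact force at z = 0.070. I'll go down carefully and rely on the force reading.

```bash
python3 -m pendant '[[[0,0,0.005],[0,0,0],0],[[0,0,0.010],[0,0,0],0],[[0,0,0.014],[0,0,0],0],[[0,0,0.014],[0,0,0],0]]'; python3 -m pendant '[[[0,0,0.002],[0,0,0],0],[[0,0,0.003],[0,0,0],0],[[0,0,0.003],[0,0,0],0]]'
```

```text
time: 5.22
tool_pos: [0.4291, 0.3053, 0.0559]
tool_rot: [[0.373, -0.928, 0.003], [-0.928, -0.373, 0.001], [0.001, -0.003, -1.0]]
contact_force: [-0.1, -0.5, 0.2]
finger_gap: -0.0004
time: 5.6
tool_pos: [0.4293, 0.3053, 0.053]
tool_rot: [[0.373, -0.928, 0.004], [-0.928, -0.373, 0.001], [0.001, -0.004, -1.0]]
contact_force: [-0.5, -0.3, 1.2]
finger_gap: -0.0
```

```bash
python3 -m pendant '[[[0,0,0.001],[0,0,0],0],[[0,0,0.002],[0,0,0],0],[[0,0,0.002],[0,0,0],0]]';python3 -m pendant '[[[0,0,0.001],[0,0,0],0],[[0,0,0.002],[0,0,0],0],[[0,0,0.002],[0,0,0],0]]'
```

```text
time: 5.98
tool_pos: [0.4293, 0.3053, 0.0511]
tool_rot: [[0.373, -0.928, 0.004], [-0.928, -0.373, 0.001], [0.001, -0.004, -1.0]]
contact_force: [0.2, -0.8, 2.8]
finger_gap: 0.0004
time: 6.35
tool_pos: [0.4293, 0.3054, 0.0491]
tool_rot: [[0.373, -0.928, 0.004], [-0.928, -0.373, 0.001], [0.001, -0.004, -1.0]]
contact_force: [-2.1, -0.7, 4.6]
finger_gap: 0.0003
```

```bash
python3 -m pendant '[[[0,0,0.001],[0,0,0],0],[[0,0,0.001],[0,0,0],0]]';python3 -m pendant '[[[0,0,0.001],[0,0,0],0],[[0,0,0.001],[0,0,0],0]]'
```

```text
time: 6.6
tool_pos: [0.4293, 0.3054, 0.0481]
tool_rot: [[0.373, -0.928, 0.004], [-0.928, -0.373, 0.001], [0.001, -0.004, -1.0]]
contact_force: [-2.0, -1.1, 4.9]
finger_gap: -0.0001
time: 6.85
tool_pos: [0.4293, 0.3054, 0.0474]
tool_rot: [[0.373, -0.928, 0.004], [-0.928, -0.373, 0.001], [0.001, -0.004, -1.0]]
contact_force: [-2.6, -1.8, 7.1]
finger_gap: 0.0004
```

```bash
python3 -m pendant '[[[0,0,0.0007],[0,0,0],0],[[0,0,0.0007],[0,0,0],0]]';python3 -m pendant '[[[0,0,-0.004],[0,0,0],0],[[0,0,-0.012],[0,0,0],0],[[0,0,-0.03],[0,0,0],0],[[0,0,-0.08],[0,0,0],0],[[0,0,-0.08],[0,0,0],0]]';python3 to.py .567 .0545 .12 206.3
```

```text
time: 7.1
tool_pos: [0.4293, 0.3054, 0.0471]
tool_rot: [[0.373, -0.928, 0.004], [-0.928, -0.373, 0.001], [0.001, -0.004, -1.0]]
contact_force: [-3.4, -2.5, 8.6]
finger_gap: 0.0002
time: 7.72
tool_pos: [0.4323, 0.3068, 0.1322]
tool_rot: [[0.373, -0.928, 0.012], [-0.928, -0.373, 0.004], [0.001, -0.013, -1.0]]
contact_force: [0.8, -0.0, -0.5]
finger_gap: -0.0003
t 7.725 p [0.4323 0.3068 0.1322] F [ 0.85 -0.02 -0.54] gap -0.0003 yhead -158.1 q6 1.58
shift [ 0.2843 -0.0306  0.0128]
rotvec [-0.0128 -0.0012 -0.0763]
```

```bash
python3 -m pendant '[[[0.2843,-0.0306,0],[-0.013,0,-0.076],0],[[0.2843,-0.0306,0],[-0.013,0,-0.076],0],[[0.2843,-0.0306,0],[-0.013,0,-0.076],0],[[0.2843,-0.0306,0],[-0.013,0,-0.076],0],[[0.2843,-0.0306,0.005],[-0.013,0,-0.076],0],[[0.2843,-0.0306,0.04],[-0.013,0,-0.076],0],[[0.2843,-0.0306,0.06],[-0.013,0,-0.076],0],[[0.2843,-0.0306,0.06],[-0.013,0,-0.076],0]]'; python3 to.py .567 .0545 .042 206.3
python3 - <<'E'
from workcell import env
from h import *
import pickle
im=env.get_image('side');tp=env.get_image('top');pickle.dump({'side':im,'top':tp},open('d2.pkl','wb'))
d0=pickle.load(open('d0.pkl','rb'))
s=env.read_state();p=np.array(s['tool_pos']);R=np.array(s['tool_rot'])
x0,y0,x1,y1=230,210,390,330
o=im['pixels'][y0:y1,x0:x1,::-1].astype(float);o=(255*(o/255)**.6).astype(np.uint8);o=cv2.resize(o,None,fx=5,fy=5,interpolation=2)
for X in (p+R@[0,0,-.027],[.567,.0545,.062]):
  u,v=proj(im,X);cv2.circle(o,(int((u-x0+.5)*5),int((v-y0+.5)*5)),3,(0,0,255),-1)
cv2.imwrite('pics/c1.png',o)
x0,y0,x1,y1=180,180,340,310
o=np.hstack([cv2.resize(k['pixels'][y0:y1,x0:x1,::-1],None,fx=2.5,fy=2.5) for k in(tp,d0['top'])]);cv2.imwrite('pics/c1t.png',o)
# station button height now
P=cloud(tp);P0=cloud(d0['top'])
print('reset z now/before',np.median(P[289:294,203:208,2]),np.median(P0[289:294,203:208,2]))
E
```

```text
time: 8.72
tool_pos: [0.5657, 0.0547, 0.0709]
tool_rot: [[0.443, -0.897, -0.004], [-0.897, -0.443, -0.001], [-0.001, 0.004, -1.0]]
contact_force: [0.1, 0.8, 0.3]
finger_gap: 0.0006
t 8.725 p [0.5657 0.0547 0.0709] F [0.08 0.8  0.28] gap 0.0006 yhead -153.7 q6 1.0
shift [ 0.0008 -0.0012  0.0289]
rotvec [ 0.004   0.0013 -0.0006]
reset z now/before 0.07688117804079762 0.07683756366073485
```

View pics/c1.png

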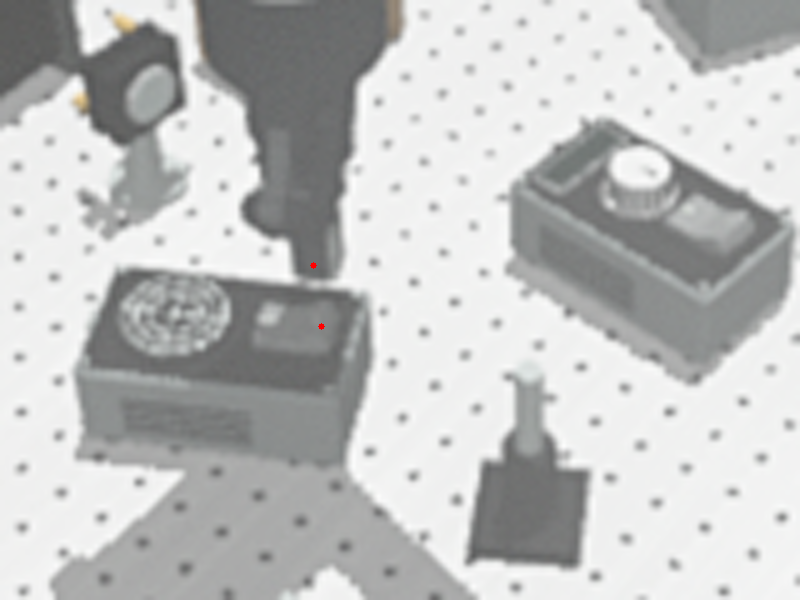

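View pics/c1t.png

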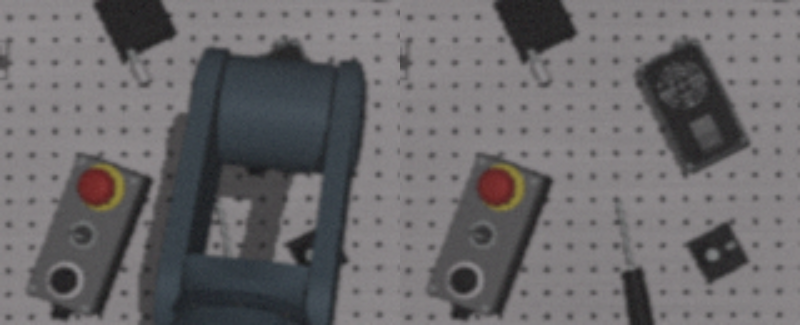

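The fingertip is over the rocker's raised half at about (315,277), with the press point at (321,326). The station hasn't moved and the button is back out (77 mm). Going by the button contact, the offset is about 25 mm, so I expect rocker contact near a reading of 0.040 and fully home near 0.0335.

```bash
python3 -m pendant '[[[0.0008,-0.0012,0.012],[0.004,0.001,0],0],[[0.0008,-0.0012,0.024],[0.004,0.001,0],0],[[0.0008,-0.0012,0.027],[0.004,0.001,0],0],[[0.0008,-0.0012,0.027],[0.004,0.001,0],0]]'; python3 -m pendant '[[[0,0,0.002],[0,0,0],0],[[0,0,0.004],[0,0,0],0],[[0,0,0.004],[0,0,0],0]]';python3 -m pendant '[[[0,0,0.001],[0,0,0],0],[[0,0,0.002],[0,0,0],0],[[0,0,0.002],[0,0,0],0]]'
```

```text
time: 9.32
tool_pos: [0.5689, 0.0547, 0.0459]
tool_rot: [[0.443, -0.896, 0.004], [-0.897, -0.443, -0.0], [0.002, -0.003, -1.0]]
contact_force: [0.1, 0.1, -0.2]
finger_gap: -0.0003
time: 9.7
tool_pos: [0.5689, 0.0547, 0.0419]
tool_rot: [[0.443, -0.896, 0.004], [-0.897, -0.443, -0.0], [0.002, -0.003, -1.0]]
contact_force: [-0.7, 0.2, 0.3]
finger_gap: -0.0002
time: 10.07
tool_pos: [0.5688, 0.0546, 0.0399]
tool_rot: [[0.443, -0.896, 0.003], [-0.897, -0.443, -0.0], [0.002, -0.003, -1.0]]
contact_force: [-0.9, -1.2, 1.3]
finger_gap: 0.0002
```

```bash
python3 -m pendant '[[[0,0.0015,-0.003],[0,0,0],0],[[0,0.003,-0.003],[0,0,0],0],[[0,0.003,0],[0,0,0],0],[[0,0.003,0.002],[0,0,0],0],[[0,0.003,0.002],[0,0,0],0]]';python3 -m pendant '[[[0,0,0.001],[0,0,0],0],[[0,0,0.002],[0,0,0],0],[[0,0,0.002],[0,0,0],0]]'
```

```text
time: 10.7
tool_pos: [0.5659, 0.0532, 0.0375]
tool_rot: [[0.443, -0.897, 0.003], [-0.897, -0.443, -0.0], [0.002, -0.003, -1.0]]
contact_force: [0.0, 0.5, 0.3]
finger_gap: 0.0001
time: 11.08
tool_pos: [0.566, 0.0533, 0.0355]
tool_rot: [[0.443, -0.897, 0.003], [-0.897, -0.443, -0.0], [0.002, -0.003, -1.0]]
contact_force: [-0.5, 0.3, 0.1]
finger_gap: 0.0002
```

```bash
python3 -m pendant '[[[0,0,0.001],[0,0,0],0],[[0,0,0.0015],[0,0,0],0],[[0,0,0.0015],[0,0,0],0]]';python3 -m pendant '[[[0,0,0.001],[0,0,0],0],[[0,0,0.001],[0,0,0],0]]'
```

```text
time: 11.45
tool_pos: [0.5661, 0.0533, 0.0346]
tool_rot: [[0.443, -0.896, 0.003], [-0.896, -0.443, -0.0], [0.002, -0.003, -1.0]]
contact_force: [-3.5, -0.5, 6.4]
finger_gap: -0.0
time: 11.7
tool_pos: [0.5661, 0.0532, 0.0343]
tool_rot: [[0.443, -0.896, 0.003], [-0.896, -0.443, -0.0], [0.002, -0.003, -1.0]]
contact_force: [-3.5, 0.4, 7.9]
finger_gap: 0.0
```

```bash
python3 -m pendant '[[[0,0,0.0008],[0,0,0],0],[[0,0,0.0008],[0,0,0],0]]';python3 -m pendant '[[[0,0,-0.004],[0,0,0],0],[[0,0,-0.012],[0,0,0],0],[[0,0,-0.04],[0,0,0],0],[[0,0,-0.09],[0,0,0],0],[[0,0,-0.09],[0,0,0],0]]';python3 to.py .447 -.1025 .12 173.3
python3 - <<'E'
from workcell import env
from h import *
import pickle
im=env.get_image('side');d0=pickle.load(open('d0.pkl','rb'))
x0,y0,x1,y1=235,240,315,310
o=np.hstack([cv2.resize(k['pixels'][y0:y1,x0:x1,::-1],None,fx=5,fy=5,interpolation=2) for k in(im,d0['side'])]);o=(255*(o/255.)**.6).astype(np.uint8);cv2.imwrite('pics/c2.png',o)
E
```

```text
time: 11.95
tool_pos: [0.5661, 0.0532, 0.0342]
tool_rot: [[0.443, -0.896, 0.003], [-0.896, -0.443, -0.001], [0.002, -0.002, -1.0]]
contact_force: [-3.6, 0.2, 8.0]
finger_gap: -0.0
time: 12.58
tool_pos: [0.5694, 0.053, 0.1293]
tool_rot: [[0.443, -0.896, 0.012], [-0.896, -0.443, -0.001], [0.007, -0.01, -1.0]]
contact_force: [-0.1, -0.5, -0.6]
finger_gap: 0.0
t 12.575 p [0.5694 0.053  0.1293] F [-0.1  -0.52 -0.56] gap 0.0 yhead -153.7 q6 1.0
shift [0.085  0.1788 0.008 ]
rotvec [-0.0118 -0.0036  0.5764]
```

View pics/c2.png

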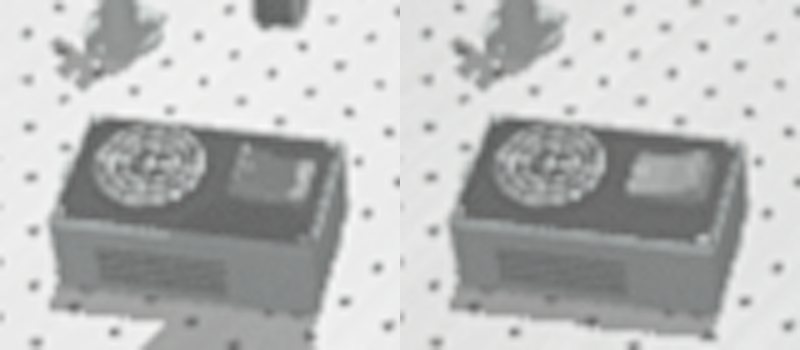

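```bash
cat > rz.py <<'E'
from workcell import env
from h import *
import pickle,sys
im=env.get_image('side');d0=pickle.load(open('d0.pkl','rb'))
U={'cooler':((.610,.0755),26.3),'driver':((.4944,-.1077),-6.7),'shutter':((.591,-.325),-30.7)}
for n,(c,th) in U.items():
    th=np.radians(th);ex=np.array([np.cos(th),np.sin(th)]);ey=np.array([-ex[1],ex[0]])
    for nm,i in(('before',d0['side']),('now',im)):
        P=cloud(i);q=P[...,:2]-np.array(c);a=q@ex;b=q@ey
        m=lambda l,h:round(float(np.median(P[...,2][(a>l)&(a<h)&(abs(b)<.010)&(P[...,2]>.03)&(P[...,2]<.09)]))*1000,1)
        print(n,nm,'outer',m(-.052,-.043),'inner',m(-.028,-.018))
E
python3 rz.py
```

```text
cooler before outer 65.2 inner 60.1
cooler now outer 61.0 inner 65.9
driver before outer 63.9 inner 60.9
driver now outer 63.0 inner 60.9
shutter before outer 62.5 inner 61.0
shutter now outer 63.1 inner 61.1
```

The depth readings show the cooler rocker has flipped: outer half 65→61 mm, inner half 60→66 mm. Now the driver.

```bash
python3 -m pendant '[[[0.085,0.1788,0],[-0.012,-0.004,0.576],0],[[0.085,0.1788,0],[-0.012,-0.004,0.576],0],[[0.085,0.1788,0],[-0.012,-0.004,0.576],0],[[0.085,0.1788,0],[-0.012,-0.004,0.576],0],[[0.085,0.1788,0.02],[-0.012,-0.004,0.576],0],[[0.085,0.1788,0.06],[-0.012,-0.004,0.576],0],[[0.085,0.1788,0.06],[-0.012,-0.004,0.576],0]]'; python3 to.py .447 -.1025 .043 173.3
python3 - <<'E'
from workcell import env
from h import *
im=env.get_image('side')
s=env.read_state();p=np.array(s['tool_pos']);R=np.array(s['tool_rot'])
x0,y0,x1,y1=310,190,430,290
o=im['pixels'][y0:y1,x0:x1,::-1].astype(float);o=(255*(o/255)**.6).astype(np.uint8);o=cv2.resize(o,None,fx=6,fy=6,interpolation=2)
for X in (p+R@[0,0,-.0245],[.447,-.1025,.062]):
  u,v=proj(im,X);cv2.circle(o,(int((u-x0+.5)*6),int((v-y0+.5)*6)),3,(0,0,255),-1)
cv2.imwrite('pics/e1.png',o)
E
```

```text
time: 13.55
tool_pos: [0.441, -0.1001, 0.0613]
tool_rot: [[-0.115, -0.993, -0.015], [-0.993, 0.115, 0.005], [-0.004, 0.016, -1.0]]
contact_force: [-0.4, 0.7, -0.3]
finger_gap: 0.0001
t 13.55 p [ 0.441  -0.1001  0.0613] F [-0.37  0.72 -0.26] gap 0.0001 yhead 173.4 q6 1.2
shift [ 0.0018 -0.0066  0.0182]
rotvec [0.0156 0.0036 0.0015]
```

View pics/e1.png

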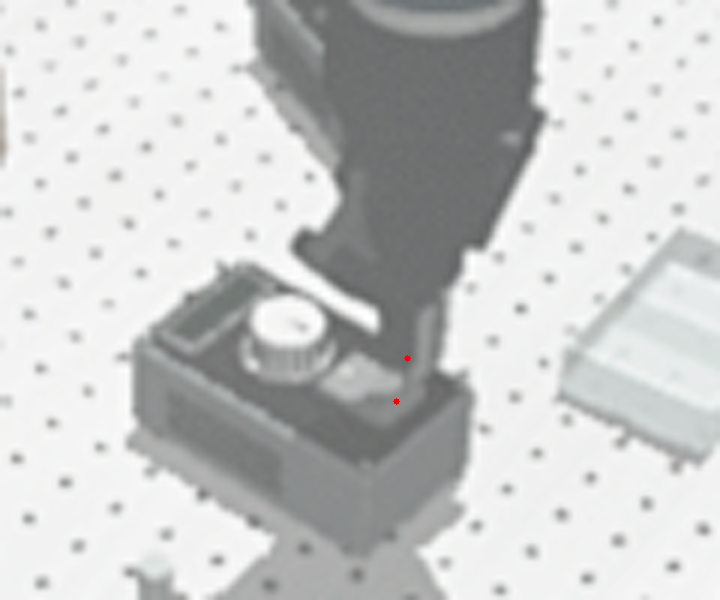

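```bash
python3 -m pendant '[[[0.0018,-0.0066,0.006],[0.0156,0.0036,0],0],[[0.0018,-0.0066,0.012],[0.0156,0.0036,0],0],[[0.0018,-0.0066,0.016],[0.0156,0.0036,0],0],[[0.0018,-0.0066,0.016],[0.0156,0.0036,0],0]]'; python3 to.py .447 -.1025 .038 173.3
```

```text
time: 14.1
tool_pos: [0.4486, -0.1033, 0.047]
tool_rot: [[-0.115, -0.993, 0.003], [-0.993, 0.115, -0.002], [0.001, -0.003, -1.0]]
contact_force: [0.1, 0.3, -0.2]
finger_gap: -0.0
t 14.1 p [ 0.4486 -0.1033  0.047 ] F [ 0.09  0.34 -0.16] gap -0.0 yhead 173.4 q6 1.2
shift [-0.0006  0.0017  0.009 ]
rotvec [-0.003  -0.0012  0.0016]
```

```bash
python3 -m pendant '[[[0,0.0022,0.002],[0,0,0],0],[[0,0.0022,0.004],[0,0,0],0],[[0,0.0022,0.006],[0,0,0],0],[[0,0.0022,0.006],[0,0,0],0]]'; python3 -m pendant '[[[0,0,0.001],[0,0,0],0],[[0,0,0.002],[0,0,0],0],[[0,0,0.002],[0,0,0],0]]'; python3 -m pendant '[[[0,0,0.001],[0,0,0],0],[[0,0,0.002],[0,0,0],0],[[0,0,0.002],[0,0,0],0]]'
```

```text
time: 14.6
tool_pos: [0.4463, -0.103, 0.0408]
tool_rot: [[-0.115, -0.993, 0.002], [-0.993, 0.115, -0.001], [0.001, -0.003, -1.0]]
contact_force: [-0.9, -0.2, 0.5]
finger_gap: 0.0
time: 14.98
tool_pos: [0.4463, -0.103, 0.0388]
tool_rot: [[-0.115, -0.993, 0.003], [-0.993, 0.115, -0.001], [0.001, -0.003, -1.0]]
contact_force: [-0.8, 0.3, 0.9]
finger_gap: 0.0002
time: 15.35
tool_pos: [0.4463, -0.103, 0.0367]
tool_rot: [[-0.115, -0.993, 0.003], [-0.993, 0.115, -0.001], [0.001, -0.003, -1.0]]
contact_force: [0.4, 0.3, 0.4]
finger_gap: -0.0001
```

```bash
python3 -m pendant '[[[0,0,0.001],[0,0,0],0],[[0,0,0.002],[0,0,0],0],[[0,0,0.002],[0,0,0],0]]'; python3 -m pendant '[[[0,0,0.001],[0,0,0],0],[[0,0,0.001],[0,0,0],0]]'
```

```text
time: 15.72
tool_pos: [0.4463, -0.103, 0.0346]
tool_rot: [[-0.115, -0.993, 0.002], [-0.993, 0.115, -0.001], [0.001, -0.003, -1.0]]
contact_force: [-2.0, -0.5, 2.4]
finger_gap: -0.0001
time: 15.98
tool_pos: [0.4463, -0.1031, 0.0341]
tool_rot: [[-0.115, -0.993, 0.002], [-0.993, 0.115, -0.001], [0.001, -0.002, -1.0]]
contact_force: [-3.7, 1.4, 9.3]
finger_gap: -0.0001
```

```bash
python3 -m pendant '[[[0,0,0.0004],[0,0,0],0],[[0,0,-0.004],[0,0,0],0],[[0,0,-0.012],[0,0,0],0],[[0,0,-0.04],[0,0,0],0],[[0,0,-0.1],[0,0,0],0],[[0,0,-0.12],[0,0,0],0],[[0,0,-0.12],[0,0,0],0]]';python3 rz.py
python3 - <<'E'
from workcell import env
from h import *
import pickle
im=env.get_image('side');d0=pickle.load(open('d0.pkl','rb'))
x0,y0,x1,y1=210,170,410,430
o=np.hstack([cv2.resize(k['pixels'][y0:y1,x0:x1,::-1],None,fx=2,fy=2,interpolation=2) for k in(im,d0['side'])]);o=(255*(o/255.)**.6).astype(np.uint8);cv2.imwrite('pics/e2.png',o)
E
```

```text
time: 16.85
tool_pos: [0.4475, -0.1036, 0.1561]
tool_rot: [[-0.115, -0.993, 0.007], [-0.993, 0.115, -0.004], [0.003, -0.007, -1.0]]
contact_force: [-0.2, -0.1, -0.2]
finger_gap: 0.0001
cooler before outer 65.2 inner 60.1
cooler now outer 60.8 inner 64.6
driver before outer 63.9 inner 60.9
driver now outer 59.7 inner 65.3
shutter before outer 62.5 inner 61.0
shutter now outer nan inner nan
  return _methods._mean(a, axis=axis, dtype=dtype,
  ret = ret.dtype.type(ret / rcount)
```

View pics/e2.png

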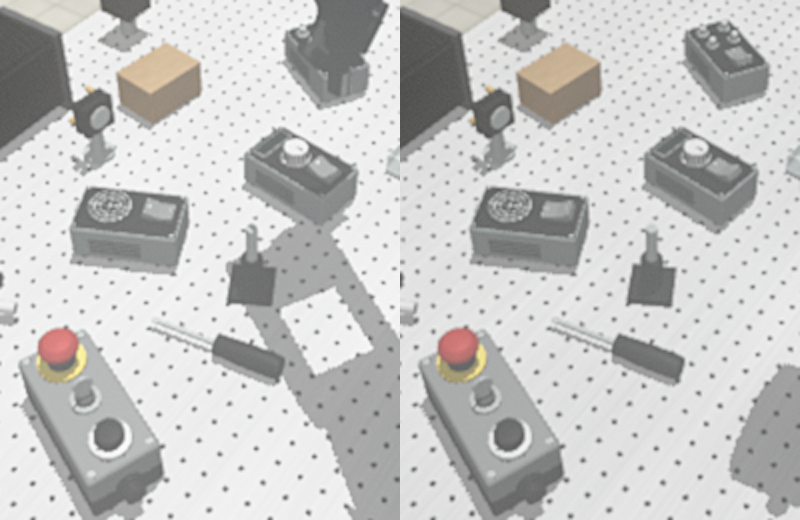

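Both rockers are over (outer half down, inner half up), nothing has shifted, and the arm is clear. I'll hand the job in.

```bash
python3 -c "
from workcell import env
print(env.sign_off())"
```

```text
the job is handed in; nothing more can be done
None
```

The job is handed in. With the gripper shut, I pressed the reset button, then the cooler rocker, then the driver rocker, in that order. The last pose reading before hand-in was at 16.85 s of the 48 s.

| Part | Highest force read | Check afterwards |
|---|---|---|
| Reset button | 8.6 N | came back out: top at 77 mm, as before |
| Cooler rocker | 8.0 N | outer half about 65→61 mm, inner half about 60→65 mm: on |
| Driver rocker | 9.3 N | outer half about 64→60 mm, inner half about 61→65 mm: on |

The driver got one more 0.4 mm push before lifting, and no force was read during it.

- **Nothing shifted:** before and after side pictures show the station, cooler, driver and the other objects in that view where they were. The emergency stop looked out. The arm was clear of everything, with no contact force beyond sensor noise.
- **Fingertip height disagreed:** the real fingertip was about 24–27 mm above the reported TCP, seen both in the depth images and at contact. I found each contact by force instead of trusting the reported height.
- **Cooler placement:** the first touch was about 3 mm too close to the pivot, so I lifted, moved outward and pressed again.
- **Shutter not rechecked at the end:** the arm hid it in the final picture. It was unchanged (off) at the check before the driver press, and nothing went near it.

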